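# Seat the dot-blot well plate on its locating pins and latch it

### The arm

A 6-joint arm with a two-finger parallel gripper is mounted at the origin on a cart in front of the work surface, level with it; the furniture and walls round the work are solid. World frame = base frame: x ahead of the robot, y to its left, z up, the work surface at z = 0. Lengths are in m, angles in rad, forces in N, time in s.
With the tool pointing down it reaches from about 0.275 to 0.85 m from the base axis. Payload 5.2 kg.
Tool frame: the origin (TCP) lies on the mounting face of the last link; the fingertips stand 173 mm ahead of it and the grasp point (between the pads) lies 155 mm ahead of it; z points along the fingers, x is the direction in which the jaws open and shut, and the axes are right-handed (so a half turn about z gives the same grasp; the last joint's range is limited). The gripper opens to 85 mm and grips with 20 to 120 N. Pads are 22 mm wide; open, the fingers measure 114 mm over their backs; the gripper's body (76 mm by 85 mm) begins 54 mm behind the grasp point. The pads swing forward as they close: fully open they stand 13 mm farther back than shut.
Start: joints at [1.081, 0.259, 1.535, -0, 1.348, -0.203], TCP at [0.156, 0.528, 0.405] pointing down, gripper open.
Joint ranges: [-3.14, 3.14], [-0.91, 2.08], [0.19, 2.58], [-1.22, 4.36], [0.22, 2.71], [-3.12, 3.12]. Speed limits (rad/s): [2.57, 2.57, 3.14, 3.14, 3.14, 3.14].

### API

Orientations are given as a unit quaternion [w, x, y, z].
In Python, from cell import robot, cams, finish_job gives the robot as it stands. The module is installed in compiled form; this text tells all that it offers.
- The arm moves only by the tool step_arm, never from a script. Its arguments are lists of equal length, an entry for each row: "delta_pos": the shift along the tool's x, y, z normalised to -1 to 1, where 1 is 40 mm, a list of three; "spin": the turn about the tool's z normalised to -1 to 1, where 1 is 5 degrees. A call has exactly 10 rows; each row shifts and turns the commanded pose from where the row before left it, along the tool's axes as they then stand; what a row does not reach is not made up. A row lasts 1/12 s, in which the tool goes at most 41.7 mm and 7.16 degrees, less where a joint would pass 70% of its speed; a pose out of reach is approached as far as the arm can. A call with a number of a shift or a turn outside -1 to 1 is refused whole. A call with a gripper value outside its range is refused whole. "fingers" is the closure, from -1 (fully open) to 1 (shut), set as the call begins (left out, the last holds). The fingers move at their own pace and stop on an object; "grip_force" is the grip in N (left out, the last holds). Time passes only in rows, so rows that do not move let the fingers close, or fill a call up. It gives the time, the measured TCP pose, the force and the opening at its end, in the units of the state.
- robot.get_state(): the state, without advancing time (a new reading comes with each control period).
- cams.capture(name): name is "scene" or "top" or "wrist"; returns the picture (384x512x3 uint8, red, green, blue); there is no depth.
- cams.camera_info(name): a dict with "fovy" (degrees; the focal length in pixels is half the picture's height over the tangent of half this angle, whatever the lens; pixels are square), "cx", "cy" (the principal point, pixels), "origin" and "attitude" of the camera in the world; the wrist camera has in their place "hand_eye" (4x4, takes a point from camera to tool coordinates, whose origin is the TCP and whose axes are the tool frame's). Camera axes: x right, y down, z forward; pixel columns grow to the right and rows downward; lengths in m; the calibration is good to about 2 mm. A picture is of the moment at which its call begins: read the wrist's pose just before it. camera_info takes no time and is no camera call.
- finish_job(): hands the job in, once; it reports no verdict.
The state is a dict: "t": time; "joints": joint angles; "dq": joint speeds; "joint_torque": joint torques, N m; "eef_pos": TCP position; "tcp_rot": TCP orientation; "wrist_force": force on the tool from outside, world axes, zero at the start; "moment": the same for the moment, N m; "grip_width": finger opening in m.
Only numpy, scipy, OpenCV 4.12 (cv2) and the standard library are available. Lean on these libraries where they do the work, as an engineer would, in place of code of your own. Each camera call takes 0.05 s, during which the arm holds its last target.

### The job

The well plate of the dot-blot manifold lies crooked, riding up on the base's two locating pins. With the fingertips only, nudge it sideways and back, without lifting it, until both its holes drop over the pins and it lies flat on the base; then push the swing latch by its thumb post fully across the plate's front edge, as far as it goes. Leave the other things on the bench where they are.

Things in the scene. Friction and masses are not known exactly. Their poses are not given: they have to be found in the camera images.
- manifold: Grey base of a dot-blot manifold, fixed. Origin: centre of its underside at worktop height; x away from the robot (yaw -0.1 to 0.2), y left, z up. Flat deck 30 mm above the worktop, x -64 to +62, y -85 to +85 mm. In front, in the middle, a lug (to x -86, y -13 to +13, deck height) carries the latch. Hose barb 24 mm long at the left end, below the deck. A seated plate has this frame's x, y and direction.
- rail_front (a point): Middle of the front face of the base's aluminium back rail, at deck height (base frame x 49.5, y 0, z 30 mm). The rail runs 140 mm along y and stands 8 mm above the deck. A seated plate's back edge lies 1.5 mm in front of it, so a plate pushed against it is 1.5 mm too far back, which the pins correct.
- pin_right (a point): Tip of the right steel locating pin (base frame x -37, y -40 mm), 8 mm above the deck. The pins are 8 mm thick, with a ball-shaped nose (4 mm radius); they catch a hole that is up to about 3 mm off.
- pin_left (a point): Tip of the left locating pin (base frame x -37, y +40 mm), the same as the right one.
- well_plate: Loose white 96-well plate, 96 (x) x 136 (y) x 12 mm, about 0.2 kg, slides with 1 to 2 N. Origin: centre of its underside; x away from the robot, y left, z up. At the start its back edge lies on the deck and its front part on the pin tips (tilt 0.1 rad), 8 to 12 mm too near the robot, up to 20 mm left or right of its seat, up to 0.08 rad crooked. Seated: underside 30 mm, top 42 mm above the worktop.
- plate_center (a point): Middle of the well plate, 6 mm above its underside.
- hole_right (a point): Top of the plate's right hole: round, 10 mm, right through, at plate x -37, y -40 mm (11 mm behind the front edge). It goes over the right pin.
- hole_left (a point): Top of the plate's left hole: a slot right through, 10 mm (x) by 14 mm (y), at plate x -37, y +40 mm. It goes over the left pin.
- seat (a point): Point on the deck, 30 mm above the worktop, where the centre of the seated plate's underside belongs; axes as the base's.
- latch (a joint): Swing latch: flat bar 44 x 14 x 6 mm turning about an upright pivot at base x -76, y 0 mm, underside 13.5 mm above the deck. 0 = open, pointing left (base +y); 1.571 (end stop) = closed, pointing to base +x across the plate's front edge, 1.5 mm over a seated plate. Grows clockwise from above; starts at -0.25 to 0. Friction 0.03 N m; stays where left. Blocked while the plate rides on the pins.
- latch_post (a point): Upright thumb post on the latch bar, 36 mm from the pivot: 9 mm thick with a 12 mm black head, from the bar's top (50 mm above the worktop) up to 74 mm. This point lies 62 mm above the worktop.
- tweezers: Bystander: steel tweezers, 126x18x10 mm, lying flat. Origin: centre of its underside.
- petri_1: Bystander: closed petri dish, 91 mm across, 15 mm high. Origin: centre of its underside.
- timer: Bystander: flat square timer, 62x62x18 mm. Origin: centre of its underside.
- bottle_small_a: Bystander: small screw bottle with a blue cap, 48 mm across, 97 mm high. Origin: centre of its underside.
- wash_bottle: Bystander: wash bottle with a bent spout, 64 mm across, 206 mm high. Origin: centre of its underside.

How it is judged:
On the way:
1. the plate has dropped over both pins and lies flat on the base (horizontal distance between well_plate and seat below 0.004 m and z of well_plate in the frame of manifold below 0.0315 m and angle between well_plate's own z axis and vertical below 0.025 rad and angle between the x axis of well_plate and the x axis of manifold, either way round below 0.04 rad), for 0.2 s.
At the end, for the whole second after the job is handed in: The plate lies flat on the deck over both pins (underside within 1.5 mm of the deck, tilt under 0.025 rad, centre within 4 mm of its seat, direction within 0.04 rad of the base's), at rest, and the latch is turned to at least 1.40 of 1.57 rad (all of step 1 and value of joint latch above 1.4 rad and linear speed of well_plate below 0.01 m/s); the robot touches nothing.
It fails at once if the plate is lifted or carried (20 mm or more above the deck) or tipped (z of plate_center in the frame of manifold above 0.056 m or angle between well_plate's own z axis and vertical above 0.35 rad).
It fails at once if the plate is pushed off the base (horizontal distance between well_plate and seat above 0.07 m).
It fails at once if another thing on the bench is moved by more than 20 mm (distance of any of tweezers, petri_1, timer, bottle_small_a, wash_bottle from where it was at the start of the episode above 0.02 m).
It also fails if it takes over 64 s, if anything falls off the work surface, if the arm or the gripper's body presses on something with over 40 N, if the wrist force passes 120 N, or if a joint passes its speed limit or range.

## Working session

There is one attempt and no reset: what is moved stays moved. The work goes in short steps, Python scripts to look and compute and a tool call to move; the robot and the scene stay as the last step left them, time stands still between calls to the robot, and variables do not carry over. Pictures are saved under pics/ and viewed, and the job is handed in when it is done.

Besides the shell and the picture viewer there is one more tool, called after ">>>" by a JSON object that holds its "method" and its "body". step_arm: Moves the arm, as the interface text tells. Its arguments: {"type":"object","properties":{"delta_pos":{"type":"array","items":{"type":"array","items":{"type":"number","minimum":-1,"maximum":1}}},"spin":{"type":"array","items":{"type":"number","minimum":-1,"maximum":1}},"fingers":{"type":"number"},"grip_force":{"type":"number"}},"required":["delta_pos","spin"]}

```bash
mkdir -p pics; python3 - <<'E'
from cell import robot,cams
import cv2,json
s=robot.get_state();print(s)
for n in ["scene","top","wrist"]:
    print(n,cams.camera_info(n))
    cv2.imwrite(f"pics/{n}0.png",cams.capture(n)[:,:,::-1])
E
```

```text
{'t': 0.0, 'joints': array([ 1.08117391e+00,  2.59344783e-01,  1.53611251e+00,  9.76747652e-06,
        1.34803001e+00, -2.02794133e-01]), 'dq': array([-0.00019598,  0.0008632 ,  0.00014499, -0.00187009, -0.00033099,
       -0.00089037]), 'joint_torque': array([ 8.54803948e-04, -4.46034014e+01, -2.90570801e+01, -6.57250212e-05,
        1.17028237e-02,  7.21228986e-06]), 'eef_pos': array([0.15546366, 0.52733124, 0.40386164]), 'tcp_rot': array([ 3.98497098e-04,  8.00909620e-01,  5.98784505e-01, -8.59442272e-04]), 'wrist_force': array([-0.18297161, -0.95383685, -0.94932599]), 'moment': array([-0.0596185 ,  0.00831669,  0.05356628]), 'grip_width': 0.08552955258640613}
scene {'fovy': 42.11141716074445, 'cx': 260.6433042451566, 'cy': 188.8588524930083, 'origin': array([-0.42913691, -0.3207436 ,  0.838391  ]), 'attitude': array([-0.39190332,  0.76493128, -0.45738097,  0.22824235])}
top {'fovy': 45.271375089115615, 'cx': 260.5326208048794, 'cy': 189.90474546648343, 'origin': array([0.320623  , 0.17544801, 1.19898532]), 'attitude': array([ 0.04846179, -0.69536994,  0.71539913, -0.04812674])}
wrist {'fovy': 66.59404406499092, 'cx': 257.6375865358836, 'cy': 191.9901735965348, 'hand_eye': array([[ 9.99999802e-01, -4.00284797e-04,  4.86478822e-04,
        -9.28983667e-05],
       [ 2.58722921e-04,  9.65012322e-01,  2.62204409e-01,
        -6.53585640e-02],
       [-5.74414496e-04, -2.62204231e-01,  9.65012234e-01,
         3.04798510e-02],
       [ 0.00000000e+00,  0.00000000e+00,  0.00000000e+00,
         1.00000000e+00]])}
```

View pics/top0.png

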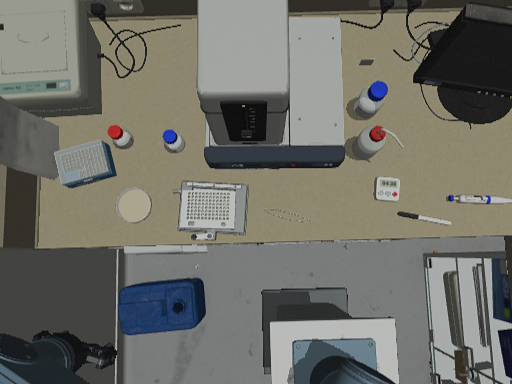

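View pics/scene0.png

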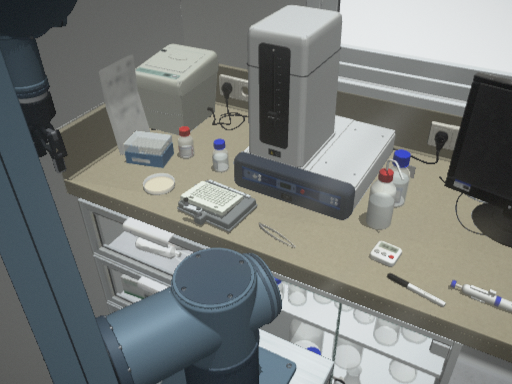

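View pics/wrist0.png

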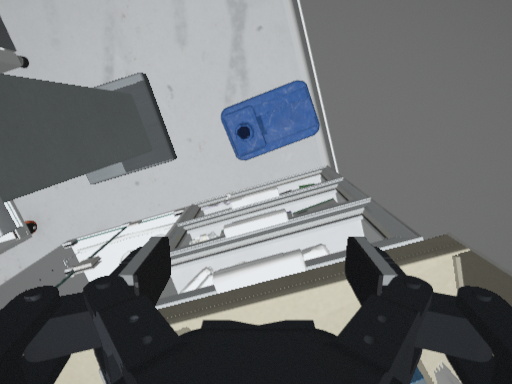

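The top view shows the manifold at about (212,208), with the latch near (203,236) and the petri dish and tweezers on either side. I'll zoom in and measure it.

```bash
cat > h.py <<'E'
import numpy as np,cv2
from cell import robot,cams
from scipy.spatial.transform import Rotation as R
def rot(q): return R.from_quat([q[1],q[2],q[3],q[0]]).as_matrix()
def campose(n,s=None):
    i=cams.camera_info(n)
    f=192/np.tan(np.radians(i['fovy'])/2)
    if n=='wrist':
        s=s or robot.get_state()
        T=np.eye(4);T[:3,:3]=rot(s['tcp_rot']);T[:3,3]=s['eef_pos'];T=T@np.array(i['hand_eye'])
        return f,i['cx'],i['cy'],T[:3,3],T[:3,:3]
    return f,i['cx'],i['cy'],np.array(i['origin']),rot(i['attitude'])
def ray(P,px,z):
    f,cx,cy,o,A=P
    d=A@np.array([(px[0]-cx)/f,(px[1]-cy)/f,1.]); return o+d*(z-o[2])/d[2]
def proj(P,X):
    f,cx,cy,o,A=P
    c=A.T@(np.asarray(X)-o); return np.array([cx+f*c[0]/c[2],cy+f*c[1]/c[2]])
def tool(s,v):  # world vec to tool
    return rot(s['tcp_rot']).T@np.asarray(v)
def crop(img,x0,y0,x1,y1,k,name):
    cv2.imwrite(name,cv2.resize(img[y0:y1,x0:x1,::-1],None,fx=k,fy=k,interpolation=cv2.INTER_CUBIC))
E
python3 - <<'E'
from h import *
im=cv2.imread('pics/top0.png')[:,:,::-1]
crop(im,165,170,265,245,8,'pics/top0c.png')
P=campose('top')
print(P[3],P[4])
for n,p,z in [('deck L b',(180,182),.03),('R b',(248,182),.03),('latch',(203,236),.05),('petri',(133,206),0.015),('tw',(288,215),.005)]: print(n,ray(P,p,z))
print(rot(robot.get_state()['tcp_rot']))
E
```

```text
[0.320623   0.17544801 1.19898532] [[-0.02822419 -0.99026949  0.13627083]
 [-0.99959872  0.02828892 -0.00146191]
 [-0.00240727 -0.13625741 -0.99067054]]
deck L b [0.50782912 0.38002148 0.03      ]
R b [0.50283128 0.20532742 0.03      ]
latch [0.36715491 0.31995185 0.05      ]
petri [0.45091854 0.50441673 0.015     ]
tw [0.41704569 0.1042202  0.005     ]
[[ 2.82842753e-01  9.59166081e-01 -6.36605477e-04]
 [ 9.59165339e-01 -2.82843346e-01 -1.22241989e-03]
 [-1.35256332e-03 -2.64857302e-04 -9.99999050e-01]]
```

View pics/top0c.png

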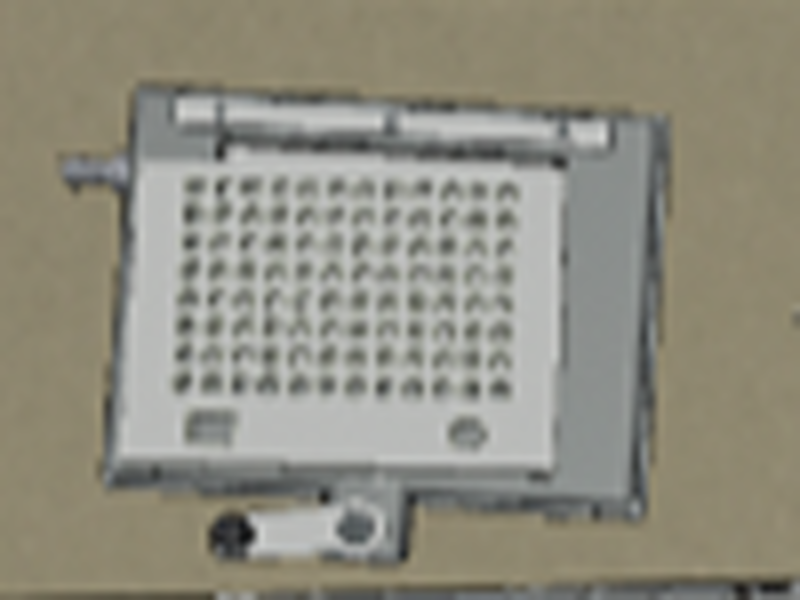

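>>> {"method": "step_arm", "body": {"delta_pos": [[-0.34,0.93,0],[-0.34,0.93,0],[-0.34,0.93,0],[-0.34,0.93,0],[-0.34,0.93,0],[-0.34,0.93,0],[-0.34,0.93,0],[-0.34,0.93,0],[-0.34,0.93,0],[-0.34,0.93,0]], "spin": [0,0,0,0,0,0,0,0,0,0]}}

```text
t: 0.98
eef_pos: [0.4751, 0.2903, 0.4045]
tcp_rot: [-0.0, 0.801, 0.599, -0.0]
wrist_force: [0.9, 0.9, -0.5]
grip_width: 0.0855
```

>>> {"method": "step_arm", "body": {"delta_pos": [[0,0,0.1],[0,0,0.1],[0,0,0.1],[0,0,0.1],[0,0,0.1],[0,0,0.1],[0,0,0.1],[0,0,0],[0,0,0],[0,0,0]], "spin": [-0.5,-0.5,-0.5,-0.5,-0.5,0,0,0,0,0], "fingers": -1}}

```text
t: 1.82
eef_pos: [0.4739, 0.2919, 0.3769]
tcp_rot: [0.0, 0.731, 0.682, 0.0]
wrist_force: [0.1, 0.1, -0.8]
grip_width: 0.0852
```

```bash
python3 - <<'E'
from h import *
s=robot.get_state();im=cams.capture('wrist')
print(s['t'],s['eef_pos'],s['tcp_rot'])
np.savez('w1.npz',im=im,p=s['eef_pos'],q=s['tcp_rot'])
cv2.imwrite('pics/w1.png',im[:,:,::-1])
E
```

```text
1.8167 [0.47391392 0.29194728 0.37685246] [4.03362168e-05 7.31107475e-01 6.82262304e-01 8.56742873e-05]
```

View pics/w1.png

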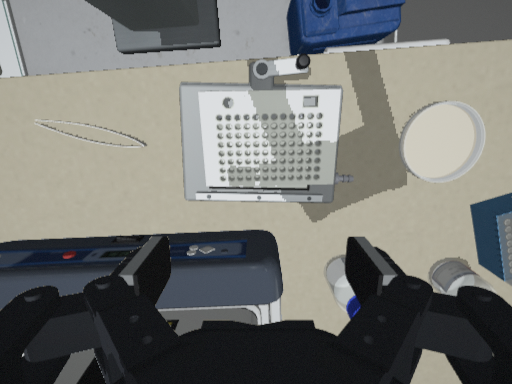

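The wrist view shows the manifold deck from about (180,84) to (341,203), with the latch post at (303,62), the pivot at (262,69) and the rail at row 197. I'll zoom in for the corner points.

```bash
python3 - <<'E'
from h import *
im=np.load('w1.npz')['im']
crop(im,170,45,360,212,4,'pics/w1c.png')
E
```

```text
(no output)
```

View pics/w1c.png

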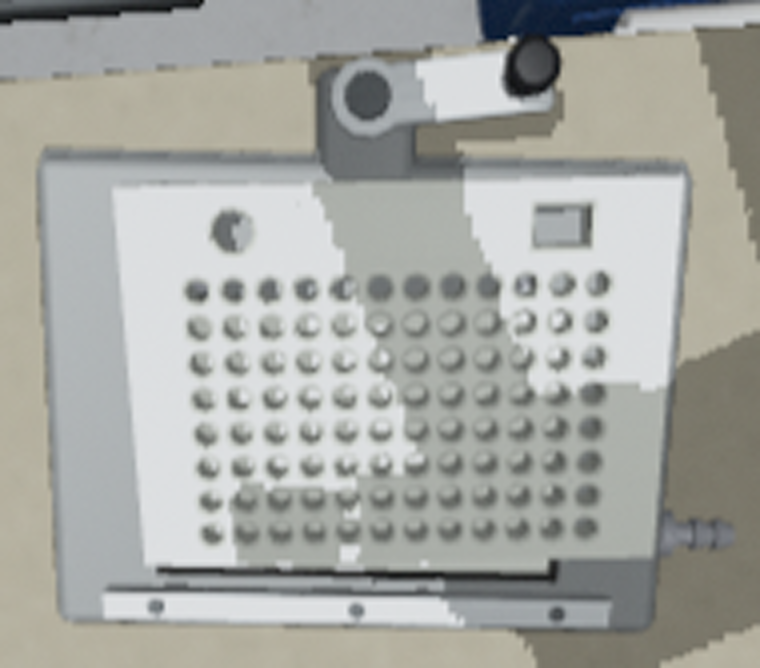

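```bash
python3 - <<'E'
from h import *
d=np.load('w1.npz')
P=campose('wrist',dict(eef_pos=d['p'],tcp_rot=d['q']))
g=lambda x,y,z:ray(P,(x/4+170-.4,y/4+45-.4),z)
D={k:g(*v) for k,v in dict(dFR=(43,156,.03),dFL=(687,170,.03),dBR=(62,618,.03),dBL=(653,628,.03),piv=(367,95,.05),post=(533,65,.074),rR=(105,592,.038),rL=(610,602,.038),pFR=(113,187,.051),pFL=(687,178,.051),pBR=(147,566,.042),pBL=(648,558,.042),hR=(232,231,.050),hL=(562,225,.050)).items()}
for k,v in D.items(): print(k,v.round(4))
yaw=lambda L,Rr:np.arctan2(-(L-Rr)[0],(L-Rr)[1])
for a,b in [('dFL','dFR'),('dBL','dBR'),('rL','rR'),('pFL','pFR'),('pBL','pBR'),('hL','hR')]: print(a,yaw(D[a],D[b]).round(4),np.linalg.norm((D[a]-D[b])[:2]).round(4))
print('deck c',sum(D[k] for k in('dFR','dFL','dBR','dBL'))/4)
b=np.mean([yaw(D['dFL'],D['dFR']),yaw(D['dBL'],D['dBR']),yaw(D['rL'],D['rR'])])
c,s=np.cos(b),np.sin(b); B=np.array([[c,s],[-s,c]]) # world->base
o1=D['piv'][:2]-B.T@[-.076,0]; o2=(D['rR']+D['rL'])[:2]/2-B.T@[.0495,0]; o3=(sum(D[k] for k in('dFR','dFL','dBR','dBL'))/4)[:2]-B.T@[-.001,0]
print(b,o1,o2,o3)
o=(o1+o2+o3)/3
for k in D: print(k,(B@(D[k][:2]-o)*1000).round(1))
E
```

```text
dFR [0.3749 0.2198 0.03  ]
dFL [0.3896 0.3834 0.03  ]
dBR [0.4971 0.2081 0.03  ]
dBL [0.5117 0.3745 0.03  ]
piv [0.3689 0.3026 0.05  ]
post [0.3686 0.3381 0.074 ]
rR [0.4883 0.2231 0.038 ]
rL [0.5008 0.3608 0.038 ]
pFR [0.3852 0.2406 0.051 ]
pFL [0.3927 0.3777 0.051 ]
pBR [0.4809 0.2362 0.042 ]
pBL [0.488  0.3703 0.042 ]
hR [0.3972 0.268  0.05  ]
hL [0.4014 0.3478 0.05  ]
dFL -0.0898 0.1643
dBL -0.0872 0.167
rL -0.09 0.1383
pFL -0.0545 0.1373
pBL -0.053 0.1343
hL -0.0519 0.08
deck c [0.44333969 0.29648445 0.03      ]
-0.08900800662018764 [0.44459389 0.29587377] [0.44526213 0.29635718] [0.44433573 0.29639556]
dFR [-62.8 -82.3]
dFL [-62.6  82. ]
dBR [ 60.  -83.1]
dBL [59.7 84. ]
piv [-76.1  -0.3]
post [-79.6  35. ]
rR [ 49.9 -68.9]
rL [50.1 69.3]
pFR [-54.3 -60.7]
pFL [-59.1  76.5]
pBR [ 41.4 -56.6]
pBL [36.5 77.6]
hR [-44.8 -32.4]
hL [-47.8  47.5]
```

```bash
cat >> h.py <<'E'
O=np.array([.4447,.2962]);YAW=-0.089
def b2w(x,y):
    c,s=np.cos(YAW),np.sin(YAW); return O+np.array([[c,-s],[s,c]])@[x/1000,y/1000]
def w2b(p):
    c,s=np.cos(YAW),np.sin(YAW); return np.array([[c,s],[-s,c]])@(np.asarray(p)[:2]-O)*1000
def plan(x,y,z,s=None,dyaw=0):
    "target TCP in base mm, z world mm; units of 40mm in current tool axes; spin units"
    s=s or robot.get_state()
    d=np.r_[b2w(x,y),z/1000]-s['eef_pos']
    M=rot(s['tcp_rot']); yw=np.arctan2(M[1,1],M[0,1])
    print('t',s['t'].__round__(2),'base',w2b(s['eef_pos']).round(1),'z',s['eef_pos'][2].round(4),'yaw err',round(YAW+dyaw-yw,4),'F',s['wrist_force'].round(1))
    print('units',(tool(s,d)/.04).round(2),'spin units',round(-np.degrees(YAW+dyaw-yw)/5,2))
E
python3 -c "
from h import *
plan(-76,6,260)"
```

```text
t 1.87 base [29.5 -1.6] z 0.377 yaw err -0.02 F [-0.2 -0.1  0.2]
units [ 0.24 -2.63  2.92] spin units 0.23
```

>>> {"method": "step_arm", "body": {"delta_pos": [[0.02,-0.33,0.36],[0.02,-0.33,0.36],[0.02,-0.33,0.36],[0.02,-0.33,0.36],[0.02,-0.33,0.36],[0.02,-0.33,0.36],[0.02,-0.33,0.36],[0.02,-0.33,0.36],[0,0,0],[0,0,0]], "spin": [0.23,0,0,0,0,0,0,0,0,0]}}

```text
t: 2.7
eef_pos: [0.369, 0.3074, 0.2615]
tcp_rot: [-0.0, 0.737, 0.675, -0.0]
wrist_force: [0.2, -0.3, -0.3]
grip_width: 0.0853
```

```bash
python3 - <<'E'
from h import *
plan(-76,6,196)
for n in ('wrist','scene'):
    im=cams.capture(n); cv2.imwrite(f'pics/{n}2.png',im[:,:,::-1])
    if n=='scene': crop(im,150,150,280,245,6,'pics/scene2c.png')
E
```

```text
t 2.7 base [-76.4   4.5] z 0.2615 yaw err -0.0012 F [ 0.2 -0.3 -0.3]
units [0.04 0.01 1.64] spin units 0.01
```

View pics/wrist2.png

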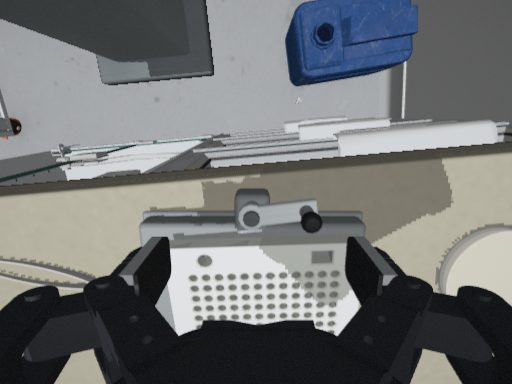

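View pics/scene2c.png

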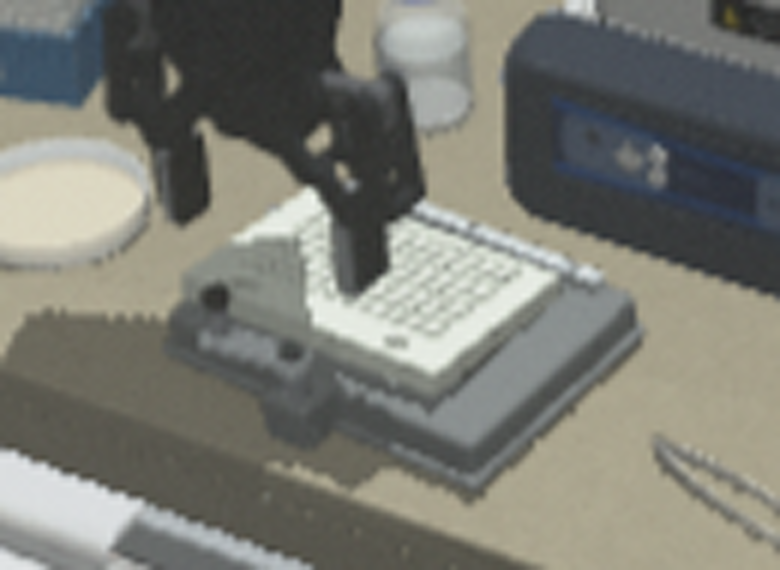

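>>> {"method": "step_arm", "body": {"delta_pos": [[0.04,0,0.2],[0,0,0.2],[0,0,0.2],[0,0,0.2],[0,0,0.2],[0,0,0.2],[0,0,0.2],[0,0,0.2],[0,0,0],[0,0,0]], "spin": [0,0,0,0,0,0,0,0,0,0]}}

```text
t: 3.63
eef_pos: [0.3692, 0.3088, 0.1969]
tcp_rot: [-0.0, 0.738, 0.675, -0.001]
wrist_force: [0.5, 0.4, 0.9]
grip_width: 0.0853
```

```bash
python3 - <<'E'
from h import *
plan(-76,6,196)
for n in ('wrist','scene'):
    im=cams.capture(n); cv2.imwrite(f'pics/{n}3.png',im[:,:,::-1])
    if n=='scene': crop(im,150,150,280,245,6,'pics/scene3c.png')
E
```

```text
t 3.63 base [-76.3   5.9] z 0.1969 yaw err -0.0004 F [0.5 0.4 0.9]
units [0.   0.01 0.02] spin units 0.0
```

View pics/wrist3.png

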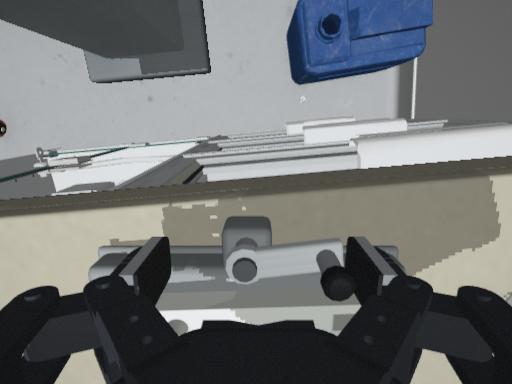

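View pics/scene3c.png

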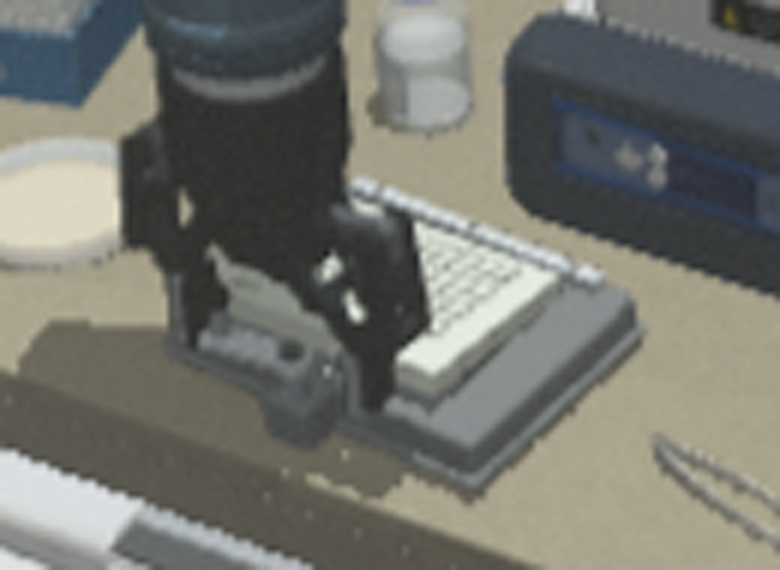

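>>> {"method": "step_arm", "body": {"delta_pos": [[0,0.04,0],[0,0.04,0],[0,0.04,0],[0,0.04,0],[0,0.04,0],[0,0.04,0],[0,0.04,0],[0,0.04,0],[0,0.04,0],[0,0,0]], "spin": [0,0,0,0,0,0,0,0,0,0]}}

```text
t: 4.57
eef_pos: [0.3841, 0.3076, 0.1975]
tcp_rot: [0.0, 0.738, 0.675, 0.0]
wrist_force: [0.3, 0.1, -0.6]
grip_width: 0.0854
```

```bash
python3 - <<'E'
from h import *
plan(-59,6,197)
im=cams.capture('scene'); crop(im,150,150,280,245,6,'pics/scene4c.png')
im=cams.capture('top'); crop(im,165,170,265,245,8,'pics/top4c.png')
E
```

```text
t 4.57 base [-61.4   6. ] z 0.1975 yaw err -0.0002 F [ 0.3  0.1 -0.6]
units [0.   0.06 0.01] spin units 0.0
```

View pics/scene4c.png

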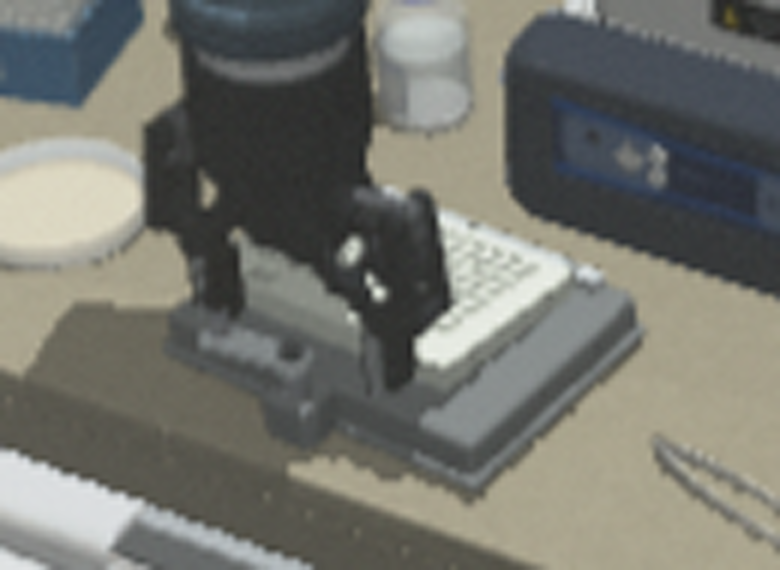

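View pics/top4c.png

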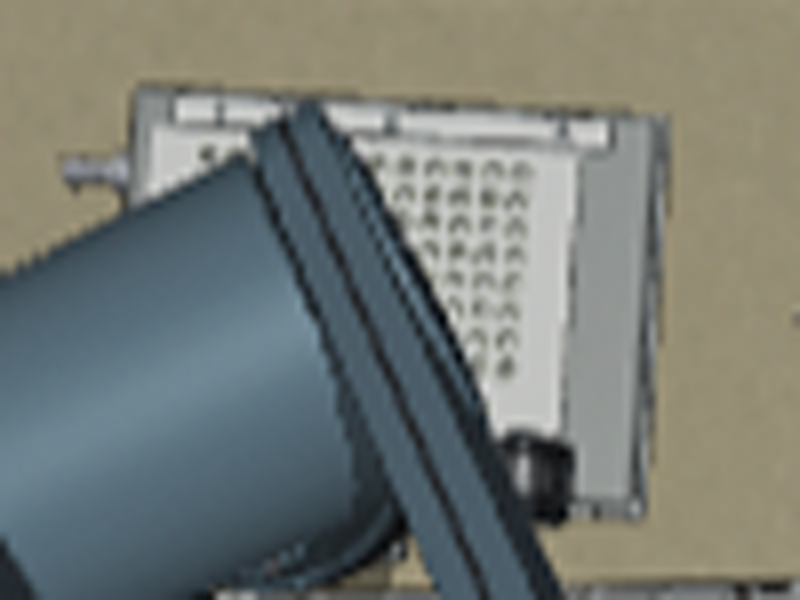

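>>> {"method": "step_arm", "body": {"delta_pos": [[0,0.02,0],[0,0.02,0],[0,0.02,0],[0,0.01,0],[0,0,0],[0,0,0],[0,0,0],[0,0,0],[0,0,0],[0,0,0]], "spin": [0,0,0,0,0,0,0,0,0,0]}}

```text
t: 5.5
eef_pos: [0.3865, 0.3074, 0.1975]
tcp_rot: [0.0, 0.738, 0.675, 0.0]
wrist_force: [-1.2, -0.2, 0.0]
grip_width: 0.0854
```

```bash
python3 - <<'E'
from h import *
plan(-59,6,197)
E
```

```text
t 5.5 base [-58.9   6. ] z 0.1975 yaw err -0.0004 F [-1.2 -0.2  0. ]
units [-0.   -0.    0.01] spin units 0.0
```

>>> {"method": "step_arm", "body": {"delta_pos": [[0,-0.2,0],[0,-0.2,0],[0,0,-0.6],[0,0,-0.6],[0,0,-0.6],[0,0.5,-0.6],[0,0.5,-0.6],[0,0.5,-0.4],[0,0.5,-0.4],[0,0,0]], "spin": [0,0,0,0,0,0,0,0,0,0], "fingers": 1}}

```text
t: 6.33
eef_pos: [0.4536, 0.3018, 0.3533]
tcp_rot: [0.002, 0.738, 0.675, 0.004]
wrist_force: [1.2, 0.4, 0.4]
grip_width: -0.0001
```

```bash
python3 - <<'E'
from h import *
s=robot.get_state();plan(0,95,300)
im=cams.capture('wrist')
np.savez('w5.npz',im=im,p=s['eef_pos'],q=s['tcp_rot'])
cv2.imwrite('pics/w5.png',im[:,:,::-1])
E
```

```text
t 6.33 base [8.4 6.4] z 0.3533 yaw err 0.001 F [1.2 0.4 0.4]
units [ 2.21 -0.22  1.34] spin units -0.01
```

View pics/w5.png

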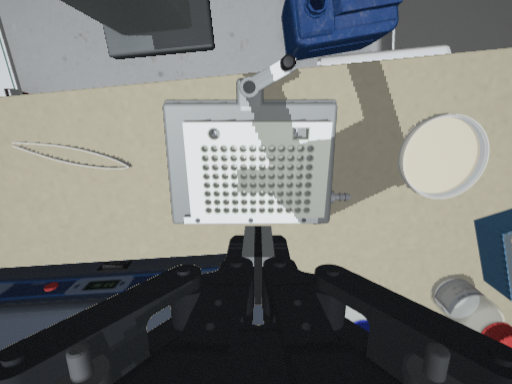

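```bash
python3 - <<'E'
from h import *
im=np.load('w5.npz')['im']
crop(im,155,45,350,235,4,'pics/w5c.png')
E
```

```text
(no output)
```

View pics/w5c.png

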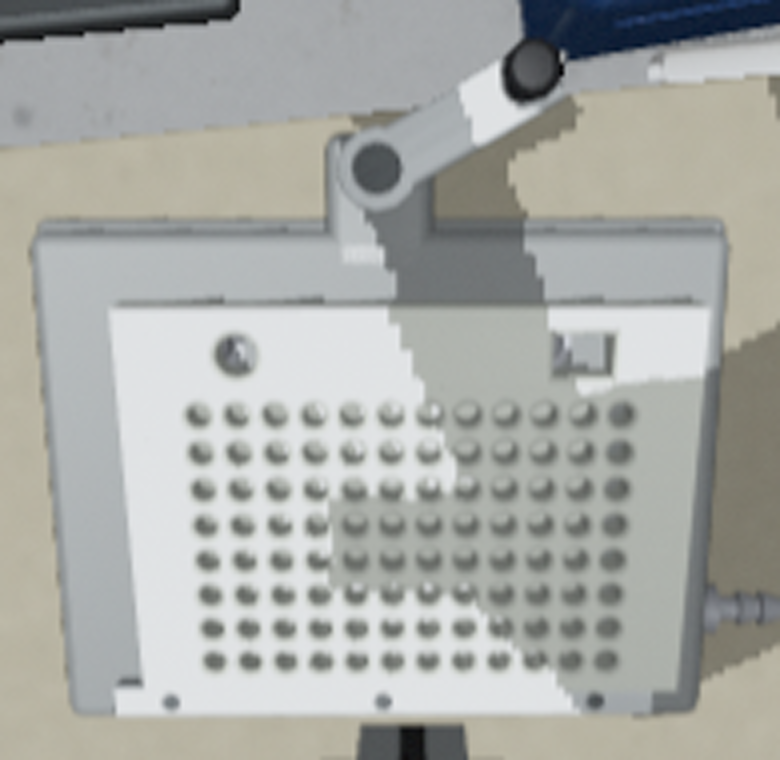

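```bash
python3 - <<'E'
from h import *
d=np.load('w5.npz')
P=campose('wrist',dict(eef_pos=d['p'],tcp_rot=d['q']))
g=lambda x,y,z:w2b(ray(P,(x/4+155-.4,y/4+45-.4),z)).round(1)
for k,v in dict(dFR=(35,238,.03),dFL=(724,238,.03),piv=(376,167,.05),post=(533,70,.074),pFR=(110,309,.051),pFL=(711,304,.051),hR=(236,355,.050),hL=(583,354,.050),slotR=(553,354,.05),slotL=(614,354,.05),pinL=(562,350,.038)).items(): print(k,g(*v))
E
```

```text
dFR [-62.1 -82.7]
dFL [-61.9  82.2]
piv [-76.6  -0.5]
post [-92.7  31. ]
pFR [-46.4 -60.8]
pFL [-47.3  74.8]
hR [-36.  -32.9]
hL [-36.2  46.5]
slotR [-36.2  39.6]
slotL [-36.1  53.6]
pinL [-36.2  43.2]
```

>>> {"method": "step_arm", "body": {"delta_pos": [[0.5,-0.05,0],[0.5,-0.05,0],[0.5,-0.05,0],[0.5,-0.05,0.3],[0.25,0,0.5],[0,0,0.6],[0,0,0.6],[0,0,0.6],[0,0,0.6],[0,0,0]], "spin": [0,0,0,0,0,0,0,0,0,0]}}

```text
t: 7.22
eef_pos: [0.4467, 0.3908, 0.2157]
tcp_rot: [-0.001, 0.738, 0.675, -0.006]
wrist_force: [-1.3, -0.5, 0.1]
grip_width: 0.0002
```

```bash
python3 - <<'E'
from h import *
s=robot.get_state();plan(0,95,208)
im=cams.capture('wrist')
cv2.imwrite('pics/w6.png',im[:,:,::-1])
im=cams.capture('scene'); crop(im,150,150,280,245,6,'pics/scene6c.png')
E
```

```text
t 7.22 base [-6.5 94.4] z 0.2157 yaw err -0.0008 F [-1.3 -0.5  0.1]
units [0.02 0.16 0.19] spin units 0.01
```

View pics/w6.png

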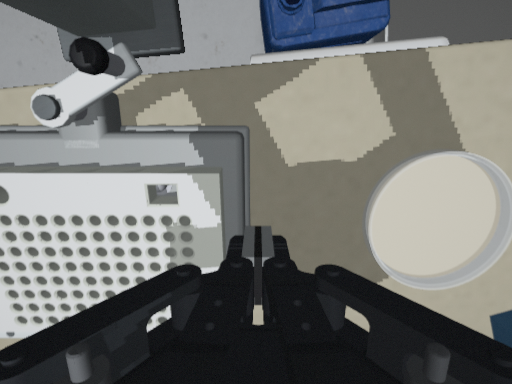

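View pics/scene6c.png

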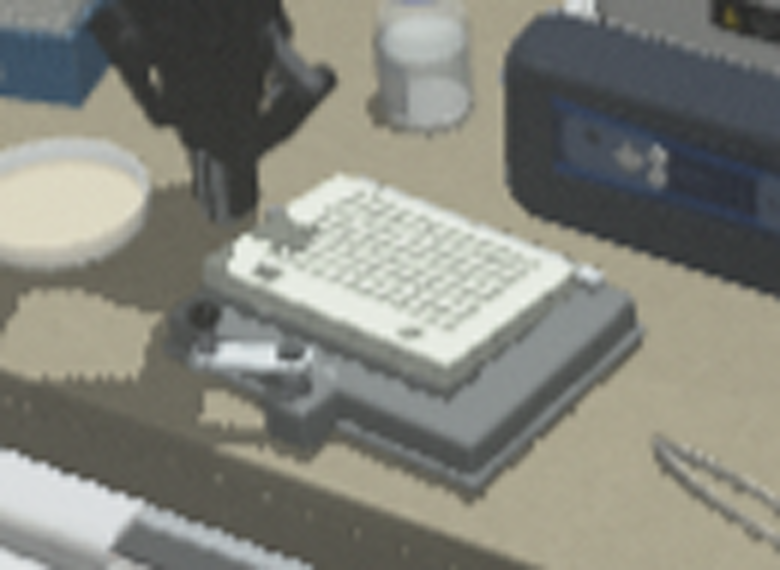

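>>> {"method": "step_arm", "body": {"delta_pos": [[0,0.16,0.1],[0,0,0.09],[-0.07,0,0],[-0.07,0,0],[-0.07,0,0],[-0.04,0,0],[-0.04,0,0],[-0.03,0,0],[0,0,0],[0,0,0]], "spin": [0,0,0,0,0,0,0,0,0,0]}}

```text
t: 8.15
eef_pos: [0.4555, 0.3787, 0.214]
tcp_rot: [-0.0, 0.738, 0.675, 0.0]
wrist_force: [0.5, -0.4, -0.3]
grip_width: -0.0001
```

```bash
python3 - <<'E'
from h import *
s=robot.get_state();plan(0,78,208)
im=cams.capture('wrist')
cv2.imwrite('pics/w7.png',im[:,:,::-1])
im=cams.capture('scene'); crop(im,150,150,280,245,6,'pics/scene7c.png')
E
```

```text
t 8.15 base [ 3.4 83.2] z 0.214 yaw err -0.0002 F [ 0.5 -0.4 -0.3]
units [-0.13 -0.09  0.15] spin units 0.0
```

View pics/w7.png

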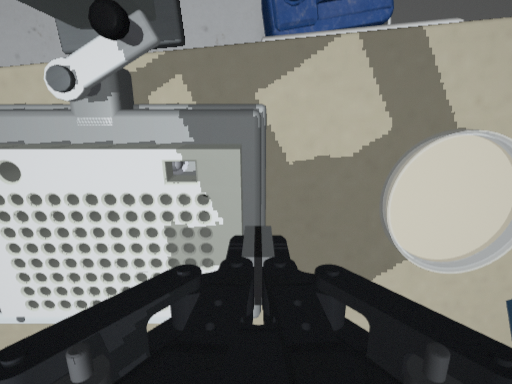

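View pics/scene7c.png

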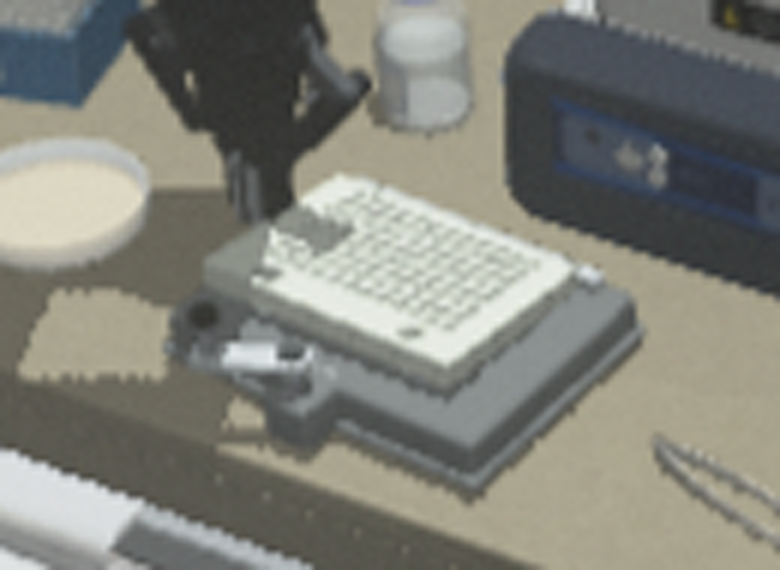

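>>> {"method": "step_arm", "body": {"delta_pos": [[0,-0.04,0.08],[0,-0.04,0.07],[-0.03,0,0],[-0.03,0,0],[-0.03,0,0],[-0.03,0,0],[0,0,0],[0,0,0],[0,0,0],[0,0,0]], "spin": [0,0,0,0,0,0,0,0,0,0]}}

```text
t: 9.08
eef_pos: [0.4521, 0.3744, 0.2088]
tcp_rot: [0.0, 0.738, 0.675, 0.001]
wrist_force: [-1.1, -1.3, 7.7]
grip_width: -0.0001
```

```bash
python3 - <<'E'
from h import *
s=robot.get_state();plan(0,75.5,208)
im=cams.capture('wrist')
cv2.imwrite('pics/w8.png',im[:,:,::-1])
im=cams.capture('scene'); crop(im,150,150,280,245,6,'pics/scene8c.png')
E
```

```text
t 9.08 base [ 0.4 78.5] z 0.2088 yaw err -0.0006 F [-1.1 -1.3  7.7]
units [-0.08 -0.01  0.02] spin units 0.01
```

View pics/w8.png

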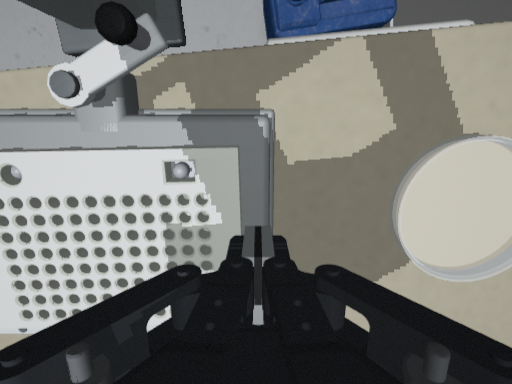

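View pics/scene8c.png

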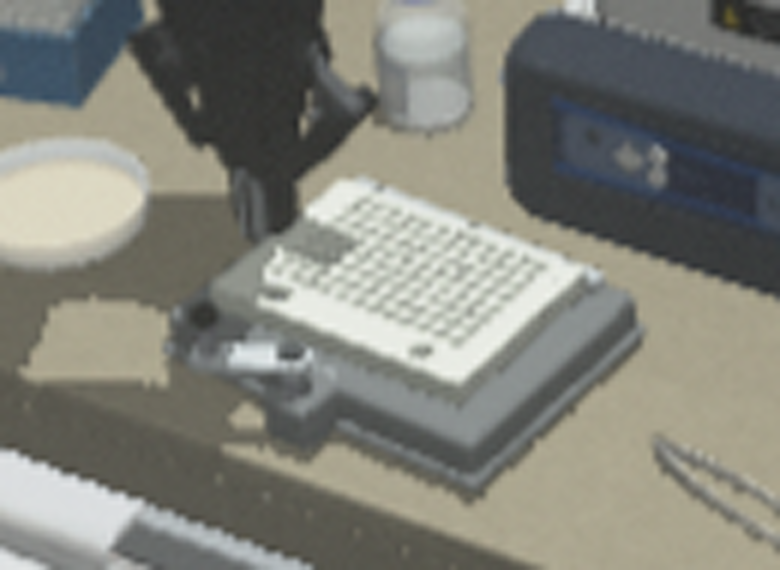

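The pin now sits centred in the left slot and the front looks lower. I'll back off and check the seating.

>>> {"method": "step_arm", "body": {"delta_pos": [[0,0,-0.05],[0.2,0,-0.05],[0.2,0,0],[0,0,-0.5],[0,0,-0.6],[-0.3,0,-0.6],[-0.4,0,-0.6],[-0.4,0,-0.6],[-0.4,0,0],[-0.4,0,0]], "spin": [0,0,0,0,0,0,0,0,0,0]}}

```text
t: 10.02
eef_pos: [0.447, 0.315, 0.3299]
tcp_rot: [0.001, 0.737, 0.675, 0.002]
wrist_force: [0.5, -0.4, -0.2]
grip_width: -0.0
```

```bash
python3 - <<'E'
from h import *
s=robot.get_state();plan(0,75.5,208)
im=cams.capture('wrist')
np.savez('w9.npz',im=im,p=s['eef_pos'],q=s['tcp_rot'])
cv2.imwrite('pics/w9.png',im[:,:,::-1])
im=cams.capture('scene'); crop(im,150,150,280,245,6,'pics/scene9c.png')
E
```

```text
t 10.02 base [ 0.6 19. ] z 0.3299 yaw err -0.0012 F [ 0.5 -0.4 -0.2]
units [ 1.41 -0.03  3.05] spin units 0.01
```

View pics/w9.png

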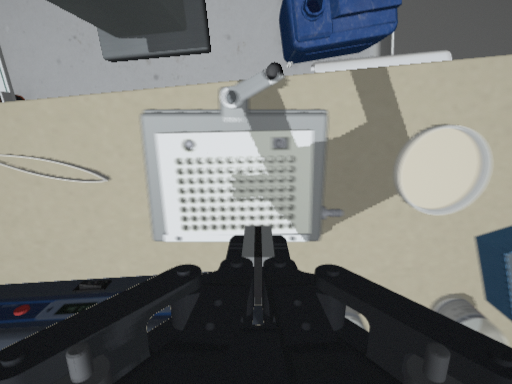

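View pics/scene9c.png

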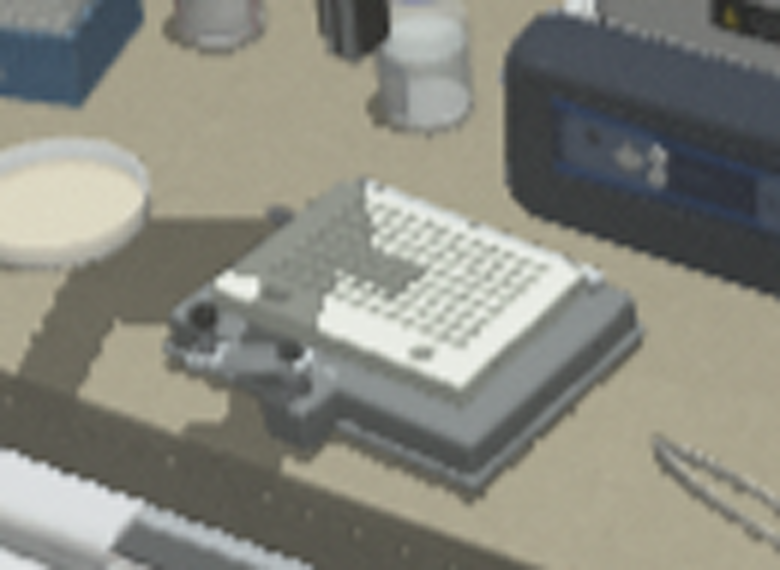

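```bash
python3 - <<'E'
from h import *
im=np.load('w9.npz')['im']
crop(im,135,55,335,250,4,'pics/w9c.png')
E
```

```text
(no output)
```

View pics/w9c.png

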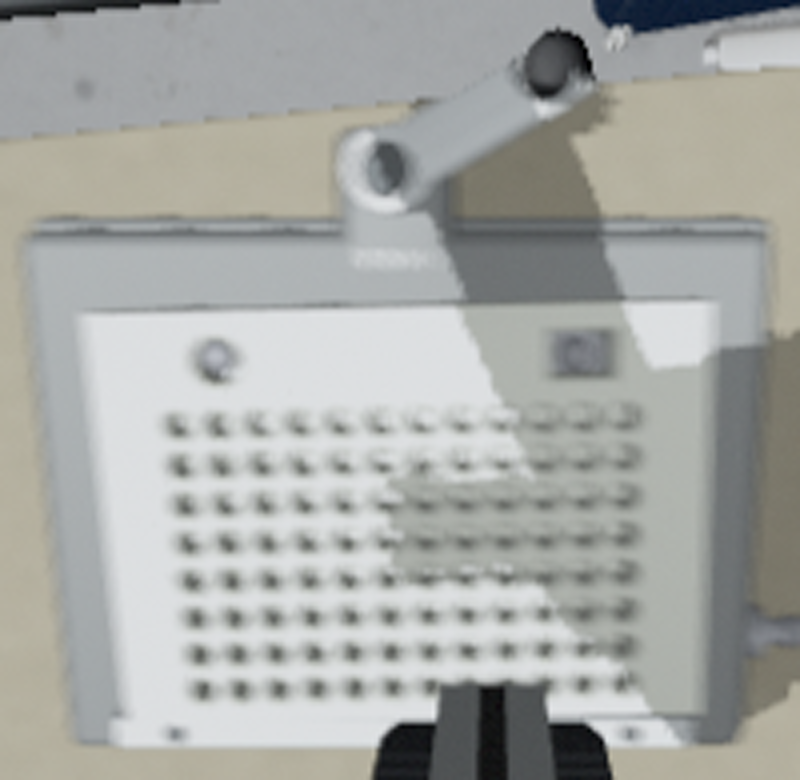

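```bash
python3 - <<'E'
from h import *
d=np.load('w9.npz')
P=campose('wrist',dict(eef_pos=d['p'],tcp_rot=d['q']))
g=lambda x,y,z:w2b(ray(P,(x/4+135-.4,y/4+55-.4),z)).round(1)
for z in (.042,.051):
  for k,v in dict(pFR=(80,313),pFL=(717,300),hR=(214,358),hL=(584,352)).items(): print(z,k,g(*v,z))
for k,v in dict(dFR=(27,235,.03),dFL=(768,235,.03),piv=(384,167,.05),post=(556,63,.074),pinR=(214,356,.038),pinL=(584,352,.038)).items(): print(k,g(*v))
# scene check: predict projected seated plate front corners at z .042 vs .051
Q=campose('scene')
for z in (.042,.051):
  for y in (-68,68): print(z,y,((proj(Q,np.r_[b2w(-48,y),z])-[150,150])*6).round(0))
E
```

```text
0.042 pFR [-46.7 -69.5]
0.042 pFL [-49.6  67.9]
0.042 hR [-37.1 -41.2]
0.042 hL [-38.4  39.5]
0.051 pFR [-47.3 -66.4]
0.051 pFL [-50.1  66.2]
0.051 hR [-38.  -39.1]
0.051 hL [-39.3  38.8]
dFR [-62.9 -83.8]
dFL [-63.   80.8]
piv [-76.4  -2.5]
post [-93.   30.8]
pinR [-37.1 -42.1]
pinL [-38.   39.8]
0.042 -68 [457. 386.]
0.042 68 [211. 281.]
0.051 -68 [456. 370.]
0.051 68 [209. 265.]
```

>>> {"method": "step_arm", "body": {"delta_pos": [[0,0.3,0],[0,0.3,0],[0,0,0],[0,0,0],[0,0,0],[0,0,0],[0,0,0],[0,0,0],[0,0,0],[0,0,0]], "spin": [0,0,0,0,0,0,0,0,0,0]}}

```text
t: 10.95
eef_pos: [0.4703, 0.3124, 0.328]
tcp_rot: [0.0, 0.738, 0.675, 0.0]
wrist_force: [-0.1, 0.7, 0.4]
grip_width: -0.0003
```

```bash
python3 - <<'E'
from h import *
s=robot.get_state();plan(0,75.5,208)
im=cams.capture('wrist')
np.savez('w10.npz',im=im,p=s['eef_pos'],q=s['tcp_rot'])
crop(im,135,35,335,230,4,'pics/w10c.png')
im=cams.capture('scene'); crop(im,170,165,270,240,8,'pics/scene10c.png')
E
```

```text
t 10.95 base [24.1 18.5] z 0.328 yaw err -0.0005 F [-0.1  0.7  0.4]
units [ 1.43 -0.6   3.  ] spin units 0.01
```

View pics/w10c.png

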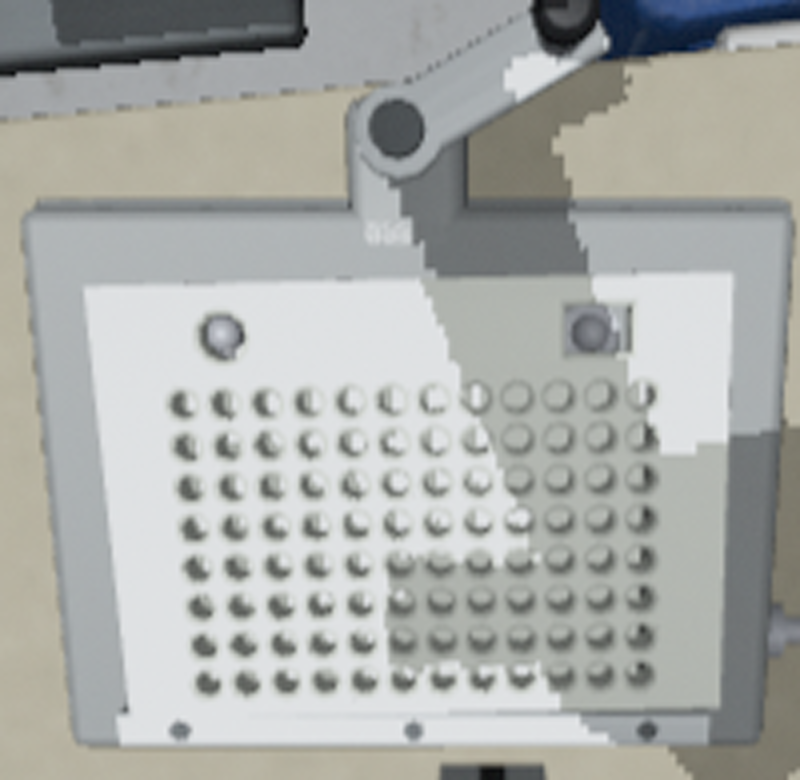

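View pics/scene10c.png

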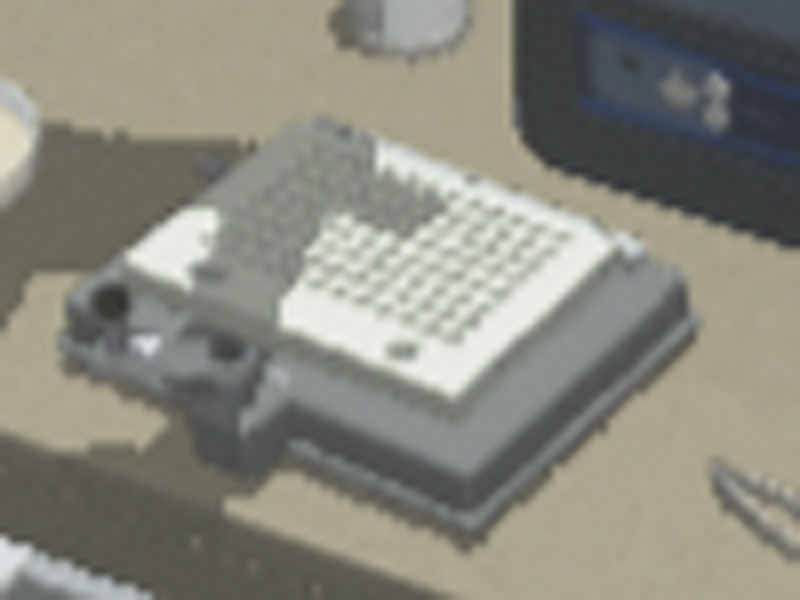

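```bash
python3 - <<'E'
from h import *
d=np.load('w10.npz')
P=campose('wrist',dict(eef_pos=d['p'],tcp_rot=d['q']))
g=lambda x,y,z:w2b(ray(P,(x/4+135-.4,y/4+35-.4),z))
for z in (.042,.046,.050):
  c={k:g(*v,z) for k,v in dict(pFR=(84,288),pFL=(733,273),hR=(222,335),hL=(597,329),pBR=(126,713),pBL=(718,709)).items()}
  print(z,{k:v.round(1).tolist() for k,v in c.items()}, 'wid',[np.linalg.norm(c[a]-c[b]).round(1) for a,b in (('pFR','pFL'),('hR','hL'),('pFR','pBR'),('pFL','pBL'))])
for k,v in dict(dFR=(25,215,.03),dFL=(793,215,.03),dBR=(77,742,.03),dBL=(755,742,.03),piv=(397,128,.05),pinR=(221,334,.038),pinL=(593,332,.038)).items(): print(k,g(*v).round(1))
E
```

```text
0.042 {'pFR': [-46.1, -67.3], 'pFL': [-49.1, 68.7], 'hR': [-36.5, -38.9], 'hL': [-37.7, 40.5], 'pBR': [48.2, -66.2], 'pBL': [47.2, 70.5]} wid [np.float64(136.0), np.float64(79.5), np.float64(94.2), np.float64(96.3)]
0.046 {'pFR': [-46.0, -66.0], 'pFL': [-49.0, 67.9], 'hR': [-36.6, -38.0], 'hL': [-37.8, 40.2], 'pBR': [46.8, -64.9], 'pBL': [45.8, 69.6]} wid [np.float64(133.9), np.float64(78.2), np.float64(92.8), np.float64(94.8)]
0.05 {'pFR': [-45.9, -64.6], 'pFL': [-48.9, 67.1], 'hR': [-36.6, -37.1], 'hL': [-37.9, 39.8], 'pBR': [45.4, -63.6], 'pBL': [44.4, 68.8]} wid [np.float64(131.8), np.float64(77.0), np.float64(91.3), np.float64(93.3)]
dFR [-61.4 -82.7]
dFL [-61.5  83.4]
dBR [ 59.8 -82.7]
dBL [59.8 82.4]
piv [-76.1  -0.4]
pinR [-36.6 -40. ]
pinL [-37.1  40. ]
```

The plate is seated. Its width comes out at 136.0 mm when taken at z = 42 mm, the holes sit over the pins, and the yaw is about +0.02 rad. Next is the latch: I'll go in front of the post.

>>> {"method": "step_arm", "body": {"delta_pos": [[0.05,-0.5,0],[0.05,-0.5,0],[0.05,-0.5,0],[0.05,-0.5,0],[0.05,-0.5,0],[0.05,-0.5,0],[0.04,-0.5,0],[0,0,0.4],[0,0,0.4],[0,0,0]], "spin": [0,0,0,0,0,0,0,0,0,0]}}

```text
t: 11.88
eef_pos: [0.3309, 0.3378, 0.2939]
tcp_rot: [-0.0, 0.738, 0.675, -0.002]
wrist_force: [0.6, 0.6, 1.0]
grip_width: 0.0001
```

>>> {"method": "step_arm", "body": {"delta_pos": [[0,0,0.4],[0,0,0.4],[0,0,0.2],[0,0,0],[0,0,0],[0,0,0],[0,0,0],[0,0,0],[0,0,0],[0,0,0]], "spin": [0,0,0,0,0,0,0,0,0,0]}}

```text
t: 12.72
eef_pos: [0.3323, 0.3384, 0.2563]
tcp_rot: [0.0, 0.738, 0.675, 0.0]
wrist_force: [0.9, -1.1, -0.7]
grip_width: 0.0003
```

```bash
python3 - <<'E'
from h import *
s=robot.get_state();plan(-114,32,231)
im=cams.capture('wrist')
cv2.imwrite('pics/w11.png',im[:,:,::-1])
im=cams.capture('scene'); crop(im,150,150,280,245,6,'pics/scene11c.png')
E
```

```text
t 12.72 base [-115.7   32. ] z 0.2563 yaw err -0.0003 F [ 0.9 -1.1 -0.7]
units [-0.    0.04  0.63] spin units 0.0
```

View pics/scene11c.png

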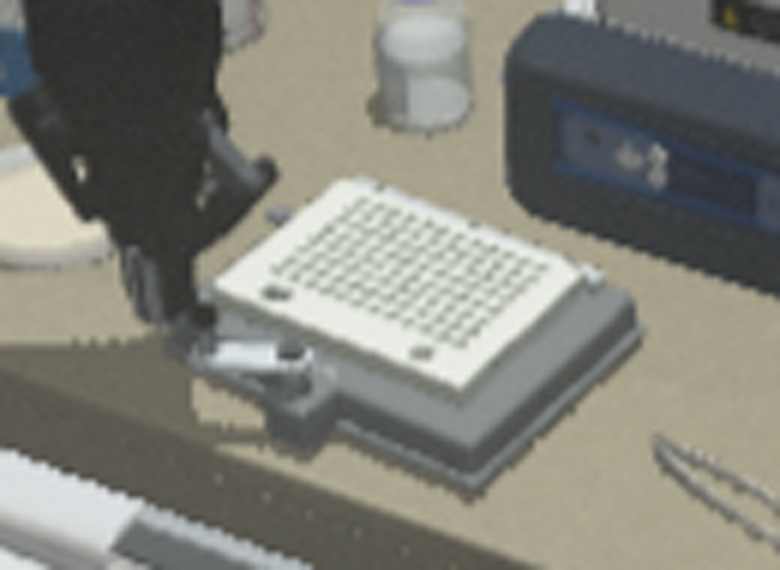

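View pics/w11.png

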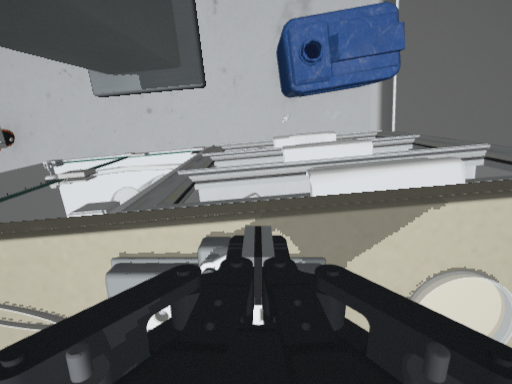

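Descend to 0.231 and push in base +x by about 43 mm. The first part of the push takes the post to about θ ≈ 0.

>>> {"method": "step_arm", "body": {"delta_pos": [[0,0,0.32],[0,0,0.31],[0,0,0],[0.02,0.1,0],[0.02,0.1,0],[0,0.1,0],[0,0.1,0],[0,0.1,0],[0,0,0],[0,0,0]], "spin": [0,0,0,0,0,0,0,0,0,0]}}

```text
t: 13.65
eef_pos: [0.3529, 0.3381, 0.231]
tcp_rot: [0.0, 0.738, 0.675, 0.0]
wrist_force: [0.7, 0.2, 0.0]
grip_width: 0.0002
```

```bash
python3 - <<'E'
from h import *
s=robot.get_state();plan(-72,33,231)
im=cams.capture('scene'); crop(im,150,150,280,245,6,'pics/scene12c.png')
E
```

```text
t 13.65 base [-95.2  33.5] z 0.231 yaw err 0.0001 F [0.7 0.2 0. ]
units [-0.01  0.58 -0.  ] spin units -0.0
```

View pics/scene12c.png

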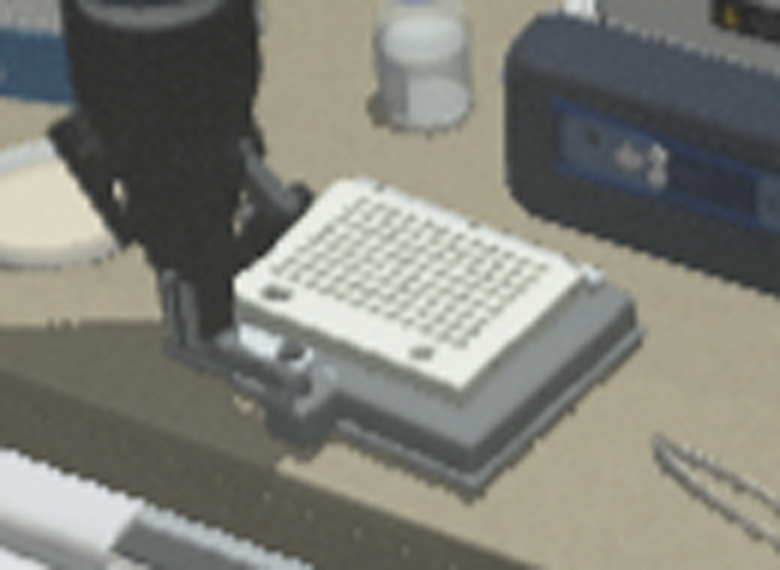

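The latch is turning. Push on 23 mm more.

>>> {"method": "step_arm", "body": {"delta_pos": [[0,0.08,0],[0,0.08,0],[0,0.08,0],[0,0.08,0],[0,0.08,0],[0,0.08,0],[0,0.06,0],[0,0.04,0],[0,0,0],[0,0,0]], "spin": [0,0,0,0,0,0,0,0,0,0]}}

```text
t: 14.53
eef_pos: [0.3757, 0.3361, 0.2308]
tcp_rot: [0.0, 0.738, 0.675, 0.0]
wrist_force: [-0.9, -0.3, 0.1]
grip_width: 0.0001
```

```bash
python3 - <<'E'
from h import *
s=robot.get_state();plan(-72,52,231)
im=cams.capture('wrist')
cv2.imwrite('pics/w13.png',im[:,:,::-1])
im=cams.capture('scene'); crop(im,150,150,280,245,6,'pics/scene13c.png')
E
```

```text
t 14.53 base [-72.3  33.6] z 0.2308 yaw err -0.0001 F [-0.9 -0.3  0.1]
units [ 0.46  0.01 -0.01] spin units 0.0
```

View pics/scene13c.png

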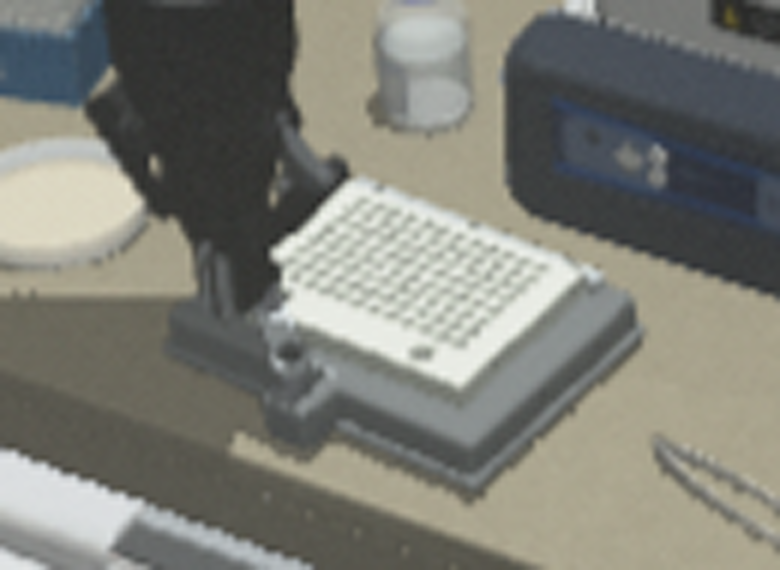

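View pics/w13.png

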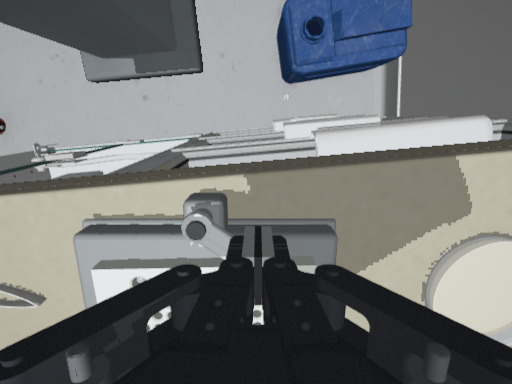

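>>> {"method": "step_arm", "body": {"delta_pos": [[0,-0.07,0],[0.2,0,0],[0.2,0,0],[0.1,0,0],[0,0.24,0],[0,0.24,0],[0,0.24,0],[0,0,0],[0,0,0],[0,0,0]], "spin": [0,0,0,0,0,0,0,0,0,0]}}

```text
t: 15.47
eef_pos: [0.4032, 0.3533, 0.2305]
tcp_rot: [-0.0, 0.738, 0.675, -0.0]
wrist_force: [1.2, -0.6, -1.0]
grip_width: 0.0001
```

>>> {"method": "step_arm", "body": {"delta_pos": [[-0.08,0,0],[-0.08,0,0],[-0.08,0,0],[-0.08,0,0],[-0.08,0,0],[-0.08,0,0],[-0.08,0,0],[-0.08,0,0],[0,0,0],[0,0,0]], "spin": [0,0,0,0,0,0,0,0,0,0]}}

```text
t: 16.3
eef_pos: [0.4003, 0.3277, 0.2305]
tcp_rot: [-0.0, 0.738, 0.675, -0.001]
wrist_force: [0.1, 0.3, -0.1]
grip_width: -0.0001
```

```bash
python3 - <<'E'
from h import *
s=robot.get_state();plan(-44,14,231)
im=cams.capture('wrist')
cv2.imwrite('pics/w14.png',im[:,:,::-1])
im=cams.capture('scene'); crop(im,150,150,280,245,6,'pics/scene14c.png')
E
```

```text
t 16.3 base [-47.   27.4] z 0.2305 yaw err -0.0 F [ 0.1  0.3 -0.1]
units [-0.34  0.08 -0.01] spin units 0.0
```

View pics/scene14c.png

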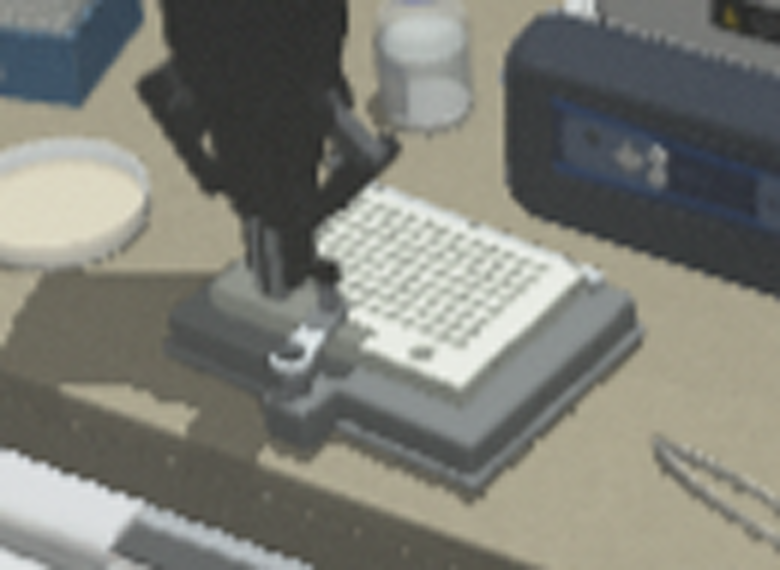

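View pics/w14.png

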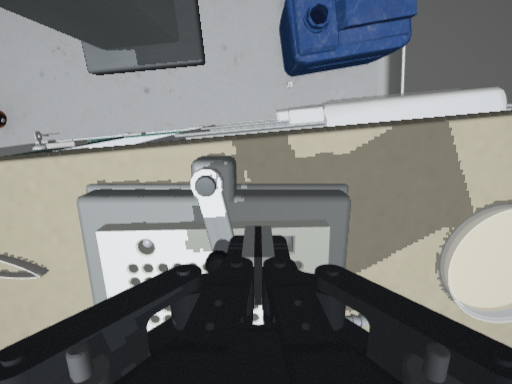

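Continue to y ≈ 14, slowing down near the stop.

>>> {"method": "step_arm", "body": {"delta_pos": [[-0.06,0.04,0],[-0.06,0.04,0],[-0.06,0,0],[-0.05,0,0],[-0.04,0,0],[-0.03,0,0],[-0.03,0,0],[0,0,0],[0,0,0],[0,0,0]], "spin": [0,0,0,0,0,0,0,0,0,0]}}

```text
t: 17.23
eef_pos: [0.4032, 0.3171, 0.231]
tcp_rot: [-0.002, 0.738, 0.675, 0.003]
wrist_force: [-0.9, 14.9, -5.8]
grip_width: -0.0001
```

>>> {"method": "step_arm", "body": {"delta_pos": [[-0.02,0,0],[-0.01,0,0],[0,0,0],[0,0,0],[0,0,0],[0,0,0],[0,0,0],[0,0,0],[0,0,0],[0,0,0]], "spin": [0,0,0,0,0,0,0,0,0,0]}}

```text
t: 18.07
eef_pos: [0.4031, 0.3165, 0.2311]
tcp_rot: [-0.002, 0.738, 0.674, 0.004]
wrist_force: [0.2, 18.8, -7.3]
grip_width: 0.0
```

```bash
python3 - <<'E'
from h import *
s=robot.get_state();plan(-44,14,231)
im=cams.capture('wrist')
np.savez('w15.npz',im=im,p=s['eef_pos'],q=s['tcp_rot'])
cv2.imwrite('pics/w15.png',im[:,:,::-1])
E
```

```text
t 18.07 base [-43.2  16.6] z 0.2311 yaw err 0.0013 F [ 0.2 18.8 -7.3]
units [-0.06 -0.02  0.  ] spin units -0.01
```

View pics/w15.png

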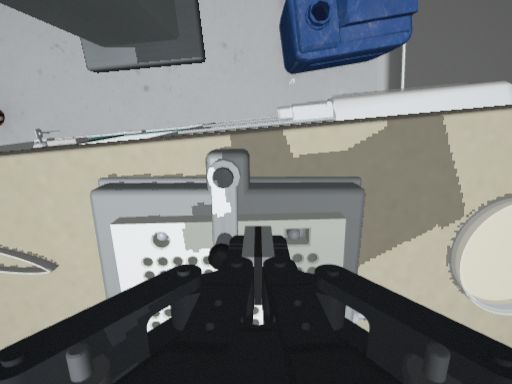

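An 18.8 N reaction shows the latch is at its stop. Back off and check.

>>> {"method": "step_arm", "body": {"delta_pos": [[0.1,0,0],[0.2,0,0],[0.2,0,0],[0,0,-0.5],[0,0,-0.6],[0,0.4,-0.6],[0,0.5,-0.6],[0,0.5,0],[0,0.2,0],[0,0,0]], "spin": [0,0,0,0,0,0,0,0,0,0]}}

```text
t: 18.95
eef_pos: [0.4696, 0.3275, 0.3224]
tcp_rot: [0.0, 0.738, 0.675, -0.0]
wrist_force: [-0.1, -0.8, -0.4]
grip_width: -0.0002
```

>>> {"method": "step_arm", "body": {"delta_pos": [[0,0,0],[0,0,0],[0,0,0],[0,0,0],[0,0,0],[0,0,0],[0,0,0],[0,0,0],[0,0,0],[0,0,0]], "spin": [0,0,0,0,0,0,0,0,0,0]}}

```text
t: 19.78
eef_pos: [0.4682, 0.3278, 0.3228]
tcp_rot: [-0.0, 0.738, 0.675, 0.0]
wrist_force: [0.8, -0.0, -0.1]
grip_width: 0.0005
```

```bash
python3 - <<'E'
from h import *
s=robot.get_state();plan(0,75.5,208)
im=cams.capture('wrist')
np.savez('w16.npz',im=im,p=s['eef_pos'],q=s['tcp_rot'])
cv2.imwrite('pics/w16.png',im[:,:,::-1])
crop(im,125,45,325,240,4,'pics/w16c.png')
im=cams.capture('scene'); crop(im,120,150,300,255,4,'pics/scene16c.png')
cv2.imwrite('pics/scene16.png',im[:,:,::-1])
E
```

```text
t 19.78 base [20.6 33.6] z 0.3228 yaw err -0.0003 F [ 0.8 -0.  -0.1]
units [ 1.05 -0.52  2.87] spin units 0.0
```

View pics/w16c.png

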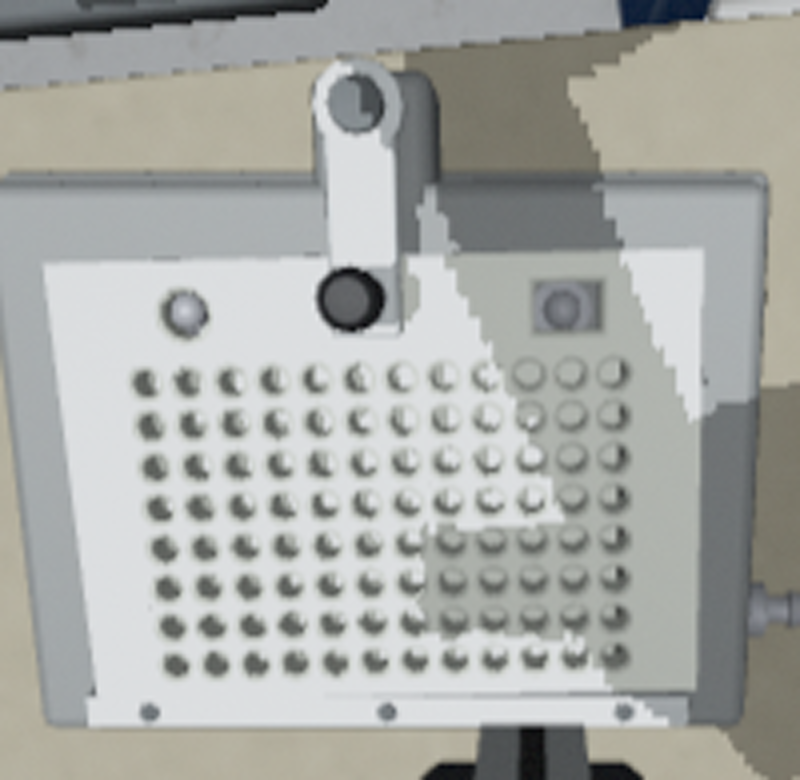

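View pics/scene16c.png

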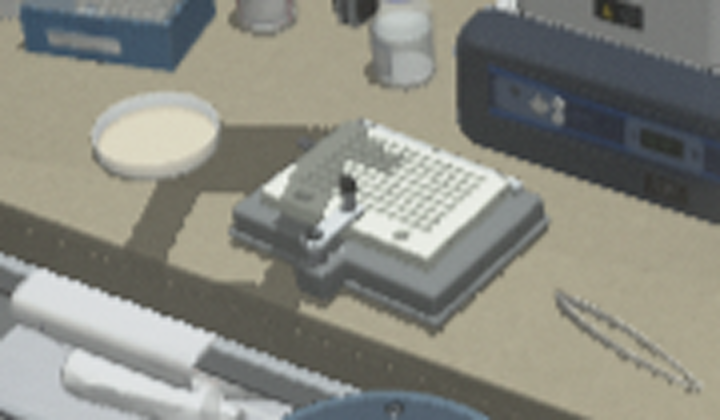

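```bash
python3 - <<'E'
from h import *
d=np.load('w16.npz')
P=campose('wrist',dict(eef_pos=d['p'],tcp_rot=d['q']))
g=lambda x,y,z:w2b(ray(P,(x/4+125-.4,y/4+45-.4),z))
z=.042
c={k:g(*v,z) for k,v in dict(pFR=(43,265),pFL=(704,248),hR=(185,314),hL=(567,305),pBR=(93,693),pBL=(697,690)).items()}
print({k:v.round(1).tolist() for k,v in c.items()}, [np.linalg.norm(c[a]-c[b]).round(1) for a,b in (('pFR','pFL'),('hR','hL'),('pFR','pBR'),('pFL','pBL'))])
a=g(357,103,.052);b=g(350,300,.074);print(a.round(1),b.round(1),'latch',np.arctan2((b-a)[0],(b-a)[1]))
for k in (('pFR','pFL'),('hR','hL'),('pBR','pBL')):
  v=c[k[1]]-c[k[0]];print('yaw',-v[0]/v[1])
print('centre',sum(c[k] for k in('pFR','pFL','pBR','pBL'))/4)
E
```

```text
{'pFR': [-46.1, -67.4], 'pFL': [-49.5, 68.8], 'hR': [-36.2, -38.9], 'hL': [-38.1, 40.7], 'pBR': [47.6, -66.3], 'pBL': [46.9, 70.9]} [np.float64(136.2), np.float64(79.6), np.float64(93.7), np.float64(96.4)]
[-75.9  -0. ] [-39.8   0.5] latch 1.5574444731871266
yaw 0.02472957753973823
yaw 0.02289659046248591
yaw 0.0050841220612900286
centre [-0.24764843  1.51534311]
```

```bash
python3 -c "
from cell import finish_job
print(finish_job())"
```

```text
the job is handed in; nothing more can be done
None
```

The plate is seated over both pins and the latch is closed. I handed the job in at about 20 s of the 64 s allowed; it gives no verdict.

**What I did:** I pushed the plate's front edge back with both open fingertips until it reached the rail. I then nudged it about 7 mm right with the closed fingertips, and it dropped over both pins. Last, I swept the latch post round to its end stop.

**Last checks, from the wrist camera:**
- **Plate position:** it sits about 1.5 mm from its seat, with a pin centred in each hole.
- **Plate height:** its front edge measures 136.2 mm wide when taken at the seated height of 42 mm. That matches the true 136 mm, so it lies flat.
- **Plate direction:** it is about 0.02 rad off the base (limit 0.04). The back edge alone gave 0.005 rad, but the rail partly hides it. The pin clearance allows up to about 0.025 rad.
- **Latch:** it measures about 1.56 rad. It pushed back with about 19 N at the stop before I withdrew.
- **Bystanders:** the petri dish and tweezers looked undisturbed in the last picture; I did not measure any of the bystanders again.

**What went less cleanly:**
- I closed the fingers while backing away from the first push, which probably swung the latch to about -0.5 rad, past its starting range. Closing it afterwards worked normally.
- There was a brief 7.7 N upward force on the fingertips as the plate dropped. I did not find the cause.

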